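# Scoop the cast buttons against the fence and weigh them

### The arm

A 6-joint arm with a two-finger parallel gripper is mounted at the origin on the work surface. World frame = base frame: x ahead of the robot, y to its left, z up, the work surface at z = 0. Lengths are in m, angles in rad, forces in N, time in s.
With the tool pointing down it reaches from about 0.425 to 0.95 m from the base axis. Payload 3.5 kg.
Tool frame: the origin (TCP) lies midway between the tips of the shut fingers; the grasp point (between the pads) lies 19 mm behind it; z points along the fingers, x is the direction in which the jaws open and shut, and the axes are right-handed (so a half turn about z gives the same grasp; the last joint's range is limited). The gripper opens to 85 mm and grips with 20 to 120 N. Pads are 22 mm wide; open, the fingers measure 114 mm over their backs; the gripper's body (76 mm by 85 mm) begins 54 mm behind the grasp point. The pads swing forward as they close: fully open they stand 13 mm farther back than shut.
Start: joints at [1.138, 0.286, 1.577, -0, 1.279, -0.15], TCP at [0.188, 0.648, 0.231] pointing down, gripper open.
Joint ranges: [-2.77, 2.77], [-0.9, 2.22], [0.21, 2.48], [-1.53, 4.67], [0.24, 2.81], [-2.84, 2.84]. Speed limits (rad/s): [2.79, 2.79, 3.14, 3.14, 3.14, 3.14].

### API

Orientations are given as a unit quaternion [w, x, y, z].
In Python, from workcell import read_state, camera, close_job gives the robot as it stands.
- The arm moves only by the tool servo_tool, never from a script. Its argument "commands" is a list of rows, each an object with "claw": the opening in per cent of the stroke, from 0 (shut) to 100 (fully open); "dp": the shift along the tool's x, y, z in mm, a list of three; "spin": the turn about the tool's z in degrees. A call has exactly 10 rows; each row is the pose to reach, as a shift and turn from the pose measured when the call began, along the tool's axes at that moment; what a row does not reach only later rows make up. A row lasts 1/8 s, in which the tool goes at most 62.5 mm and 10.7 degrees, less where a joint would pass 70% of its speed; a pose out of reach is approached as far as the arm can. A call with a gripper value outside its range is refused whole. The fingers move at their own pace and stop on an object; the grip force is fixed at half the most. Time passes only in rows, so rows that repeat a pose let the fingers close, or fill a call up. It gives the time, the measured TCP pose, the force and the opening at its end, in the units of the state.
- read_state(): the state, without advancing time (a new reading comes with each control period).
- camera(name): name is "scene" or "top"; returns a dict with "color" (384x512x3 uint8, blue, green, red), "depth" (384x512 float32, m along the optical axis (not along the pixel's ray), 0 where there is no reading), "camera_matrix" (3x3 intrinsics, pixels), "world_to_cam" (4x4, takes a point from world to camera coordinates). Camera axes: x right, y up, looking along -z (the intrinsics and any distortion apply to the point x, -y, -z); pixel columns grow to the right and rows downward; lengths in m; the calibration is good to about 2 mm. A picture is of the moment at which its call begins.
- close_job(): hands the job in, once; it reports no verdict.
The state is a dict: "time": time; "qpos": joint angles; "qd": joint speeds; "joint_torque": joint torques, N m; "ee_pos": TCP position; "ee_rot": TCP orientation; "ft_force": force on the tool from outside, world axes, zero at the start; "ft_torque": the same for the moment, N m; "finger_gap": opening from 0.0 (shut) to 1.0 (fully open).
Only numpy, scipy, OpenCV 4.12 (cv2) and the standard library are available. Lean on these libraries where they do the work, as an engineer would, in place of code of your own. Each camera call takes 0.05 s, during which the arm holds its last target.

### The job

Scoop up all three cast steel buttons with the flat scoop, by pushing it under them against the wooden fence, and lift them clear of the bench together. Then set the scoop with the three buttons in it level and about centred on the plate of the scale and let go. Do not touch the buttons with the gripper, and leave everything else standing where it is.

Things in the scene. Friction and masses are not known exactly. Their poses are not given: they have to be found in the camera images.
- scoop: flat sheet-metal scoop, about 240 g, lying on the bench. Origin: on the bench directly under its upright wooden grip; +x points out of the open mouth, z up. Grip: upright block 24 mm (x) by 30 mm (y), top 87 mm above the origin. Pan: 80 mm wide outside, 75 mm inside (y), floor 2 mm thick, straight front lip at x = 130 mm, back wall 24 mm high at x = 20 to 23 mm, side walls 2.5 mm thick and 20 mm high from x = 22 to 130 mm. Foot behind the grip ends at x = -15 mm
- scoop_mid (a point): point of the scoop 57 mm from its origin along its +x, at the level of its underside: middle of its footprint
- fence: wooden strip fixed to the bench, 30 mm (x) by 380 mm (y) by 35 mm high. Origin: centre of its underside; the near face, that looks to the robot, is the plane x = -15 mm, square to its x axis
- button_a: cast steel button (one of three alike): round, domed lump, 33 mm across, 13.5 mm high, about 60 g, lying on the bench; underside flat only in the middle 14 mm, then rising at about 24 degrees to 4 mm high at the rim, so that a thin edge can ride under it. Origin: centre of its underside
- button_b: cast steel button (one of three alike): round, domed lump, 33 mm across, 13.5 mm high, about 60 g, lying on the bench; underside flat only in the middle 14 mm, then rising at about 24 degrees to 4 mm high at the rim, so that a thin edge can ride under it. Origin: centre of its underside
- button_c: cast steel button (one of three alike): round, domed lump, 33 mm across, 13.5 mm high, about 60 g, lying on the bench; underside flat only in the middle 14 mm, then rising at about 24 degrees to 4 mm high at the rim, so that a thin edge can ride under it. Origin: centre of its underside
- scale: bench scale, fixed, its top a bare square plate 160 by 160 mm, 56 mm above the bench, nothing standing above it; white case below, 160 mm wide (y), 85 mm past the plate centre on the far side (+x) and 130 mm on the -x side (display, 46 mm high). Origin: on the bench under the plate's centre
- scale_top (a point): centre of the scale plate's upper face, 56 mm above the bench
- crucible: small white crucible standing in the row of buttons, 37 mm across the rim, 42 mm high, light. Origin: centre of its underside. Leave alone
- weight: steel knobbed weight standing in the row of buttons, 36 mm across, 48 mm high. Origin: centre of its underside. Leave alone
- jar: amber glass jar behind the fence, 60 mm across, 90 mm high; origin: centre of its underside. Leave alone
- hexnut: steel hexagon nut behind the fence, 30 mm across flats, 16 mm thick; origin: centre of its underside. Leave alone
- wirebrush: brush lying on the bench beyond one end of the fence, under 40 mm high; origin: on its underside. Leave alone
- tongs: dark steel tongs lying on the bench beyond one end of the fence, 200 mm long, 10 mm high; origin: near the middle of its length, on the bench. Leave alone
There are look-alikes about, which are no part of the job. Several things have the shape of the scoop; the one meant has the colours described above.

How it is judged:
On the way, in this order (a step that is already met when the one before it is completed fails the run):
1. a button is pressed against the fence (contact force between any of button_a, button_b, button_c and fence above 0.3 N), for 0.05 s.
2. all three buttons lie in the scoop and the scoop is lifted at least 30 mm clear of the bench (x of button_a in the frame of scoop between 0.024 and 0.13 m and y of button_a in the frame of scoop between -0.038 and 0.038 m and z of button_a in the frame of scoop between -0.003 and 0.03 m and x of button_b in the frame of scoop between 0.024 and 0.13 m and y of button_b in the frame of scoop between -0.038 and 0.038 m and z of button_b in the frame of scoop between -0.003 and 0.03 m and x of button_c in the frame of scoop between 0.024 and 0.13 m and y of button_c in the frame of scoop between -0.038 and 0.038 m and z of button_c in the frame of scoop between -0.003 and 0.03 m and height (world z) of each of scoop, scoop_mid above 0.03 m), for 0.2 s.
At the end, for the whole second after the job is handed in: The scoop rests on the scale plate, level within 0.06 rad, its underside on the plate within 5 mm, the middle of its footprint within 30 mm of the plate's centre, at rest and released; all three buttons lie at rest inside the pan (their centres between the walls and behind the lip) (x of button_a in the frame of scoop between 0.024 and 0.13 m and y of button_a in the frame of scoop between -0.038 and 0.038 m and z of button_a in the frame of scoop between -0.003 and 0.03 m and x of button_b in the frame of scoop between 0.024 and 0.13 m and y of button_b in the frame of scoop between -0.038 and 0.038 m and z of button_b in the frame of scoop between -0.003 and 0.03 m and x of button_c in the frame of scoop between 0.024 and 0.13 m and y of button_c in the frame of scoop between -0.038 and 0.038 m and z of button_c in the frame of scoop between -0.003 and 0.03 m and horizontal distance between scoop_mid and scale_top below 0.03 m and z of scoop_mid in the frame of scale_top between -0.004 and 0.005 m and angle between scoop's own z axis and vertical below 0.06 rad and linear speed of each of scoop, button_a, button_b, button_c below 0.02 m/s); the robot touches nothing.
It fails at once if a button is touched by the gripper or arm instead of the scoop (contact force between any of the fingers, the arm and button_a above 0.5 N or contact force between any of the fingers, the arm and button_b above 0.5 N or contact force between any of the fingers, the arm and button_c above 0.5 N).
It fails at once if a bystander is shifted (the crucible or weight by 20 mm, others by 30 mm) or knocked over (distance of any of crucible, weight from where it was at the start of the episode above 0.02 m or distance of any of jar, hexnut, wirebrush, tongs from where it was at the start of the episode above 0.03 m or angle between any of crucible, weight, jar's own z axis and vertical above 0.5 rad).
It also fails if it takes over 64 s, if anything falls off the work surface, if the arm or the gripper's body presses on something with over 40 N, if the wrist force passes 120 N, or if a joint passes its speed limit or range.

## Working session

There is one attempt and no reset: what is moved stays moved. The work goes in short steps, Python scripts to look and compute and a tool call to move; the robot and the scene stay as the last step left them, time stands still between calls to the robot, and variables do not carry over. Pictures are saved under pics/ and viewed, and the job is handed in when it is done.

Besides the shell and the picture viewer there is one more tool, called after "Emit:" as a command line: name --argument value ..., lists and objects as JSON in quotes. servo_tool: Moves the arm, as the interface text tells. Its arguments: {"type":"object","properties":{"commands":{"type":"array"}},"required":["commands"]}

```bash
mkdir -p pics; ls; python3 - <<'E'
from workcell import read_state, camera
import cv2,numpy as np,pickle
s=read_state();print(s)
for n in("scene","top"):
    c=camera(n);pickle.dump(c,open(n+".pkl","wb"));cv2.imwrite(f"pics/{n}0.png",cv2.resize(c["color"],None,fx=1.5,fy=1.5));print(c["camera_matrix"],c["world_to_cam"])
E
```

```text
pics
{'time': 0.0, 'qpos': array([ 1.13803911e+00,  2.87209986e-01,  1.57817508e+00, -3.27952267e-05,
        1.27862355e+00, -1.50017310e-01]), 'qd': array([ 0.00181057,  0.00057651,  0.00192863, -0.00080798, -0.0001621 ,
        0.00033691]), 'joint_torque': array([-3.13155106e-04, -4.05996358e+01, -2.92613804e+01, -1.73306858e-04,
        5.98330764e-03, -1.51523466e-06]), 'ee_pos': array([0.18802575, 0.64759247, 0.22991868]), 'ee_rot': array([ 5.86597943e-04,  7.99680198e-01,  6.00424951e-01, -1.05611002e-03]), 'ft_force': array([ 0.10832329,  0.05803123, -0.21078079]), 'ft_torque': array([ 0.02745048, -0.05994311, -0.04069867]), 'finger_gap': 0.9971796939883363}
[[393.60658415   0.         262.48058747]
 [  0.         393.60658415 195.46311345]
 [  0.           0.           1.        ]] [[ 0.79035285  0.61264887 -0.00193291 -0.47430936]
 [-0.34295891  0.44504697  0.82723176  0.07812545]
 [ 0.50766283 -0.65314207  0.56185753 -1.41806807]
 [ 0.          0.          0.          1.        ]]
[[394.32731704   0.         251.80678771]
 [  0.         394.32731704 192.07420559]
 [  0.           0.           1.        ]] [[ 0.02391663 -0.99971239  0.00176944  0.0550845 ]
 [ 0.98017369  0.02379735  0.19670591 -0.52549549]
 [-0.19669145 -0.00297019  0.98046094 -1.32120511]
 [ 0.          0.          0.          1.        ]]
```

View pics/scene0.png

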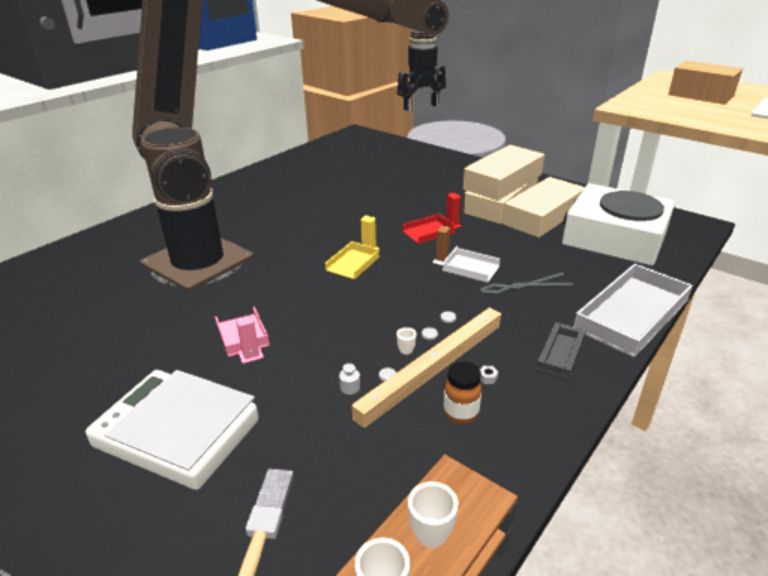

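View pics/top0.png

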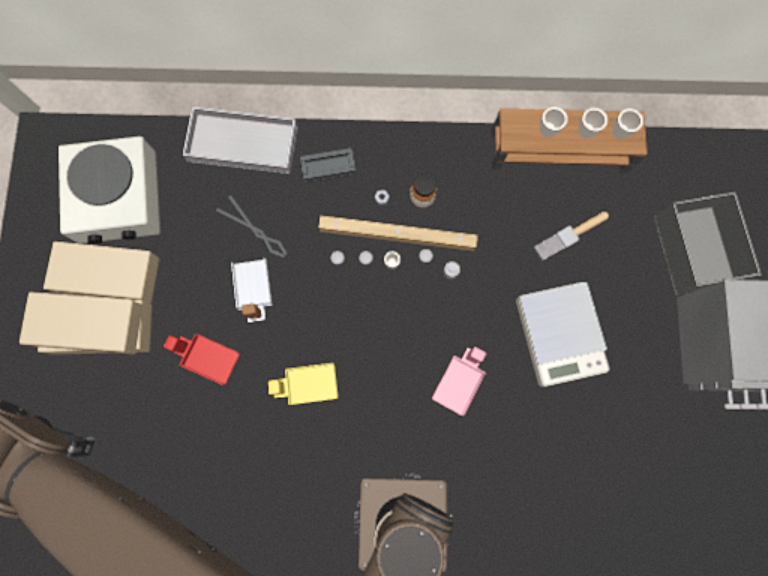

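Candidates for the scoop (top view, 1.5x pixels):
- red at (205,358)
- yellow at (305,384)
- pink at (460,382)
- sheet metal with a brown wooden grip at (252,288)

The last one fits the description. I'll check it in a crop.

```bash
cat > h.py <<'E'
import numpy as np,cv2
def rays(c,uv):
    K=c["camera_matrix"];T=c["world_to_cam"];uv=np.atleast_2d(np.asarray(uv,float))
    d=np.c_[(uv[:,0]-K[0,2])/K[0,0],-(uv[:,1]-K[1,2])/K[1,1],-np.ones(len(uv))]
    R=T[:3,:3];o=-R.T@T[:3,3];return o,d@R
def onplane(c,uv,z):
    o,d=rays(c,uv);t=(z-o[2])/d[:,2];return (o+d*t[:,None])
def proj(c,p):
    K=c["camera_matrix"];T=c["world_to_cam"];q=np.atleast_2d(p)@T[:3,:3].T+T[:3,3]
    return np.c_[K[0,0]*q[:,0]/-q[:,2]+K[0,2],-K[1,1]*q[:,1]/-q[:,2]+K[1,2]]
def cloud(c):
    h,w=c["depth"].shape;u,v=np.meshgrid(np.arange(w),np.arange(h))
    o,d=rays(c,np.c_[u.ravel(),v.ravel()]);return (o+d*c["depth"].ravel()[:,None]).reshape(h,w,3)
E
python3 - <<'E'
import pickle,cv2,numpy as np
from h import *
c=pickle.load(open("top.pkl","rb"));s=pickle.load(open("scene.pkl","rb"))
a=cv2.resize(c["color"][135:225,140:330],None,fx=4,fy=4,interpolation=cv2.INTER_CUBIC)
cv2.imwrite("pics/crop_top.png",a)
cv2.imwrite("pics/crop_scene.png",cv2.resize(s["color"][140:290,220:345],None,fx=4,fy=4,interpolation=cv2.INTER_CUBIC)[:,:])
P=cloud(c)
for n,(u,v) in dict(bench=(200,250),bA=(225,171),scale=(375,212),fence=(265,155)).items(): print(n,P[v,u])
E
```

```text
bench [0.32233535 0.2443021  0.00446223]
bA [0.60747796 0.1668237  0.01249895]
scale [ 0.46325131 -0.35681718  0.05848904]
fence [0.66559251 0.02350912 0.03140715]
```

View pics/crop_top.png

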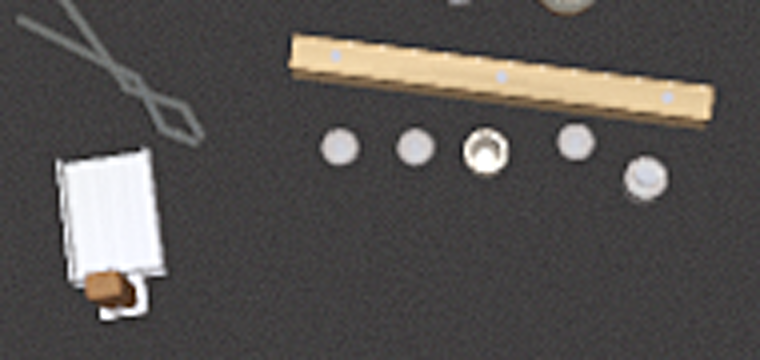

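View pics/crop_scene.png

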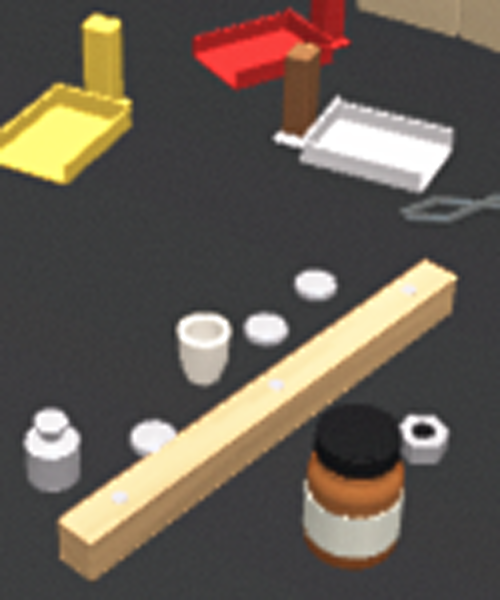

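The crop confirms it: the sheet-metal scoop with the brown grip, in top crop at about (110,220), mouth facing +x. The buttons are at crop (340,147), (415,147) and (576,142), and the crucible is at (486,152). Now I'll measure.

```bash
cat > meas.py <<'E'
import pickle,cv2,numpy as np
from h import *
c=pickle.load(open("top.pkl","rb"));s=pickle.load(open("scene.pkl","rb"))
hsv=cv2.cvtColor(c["color"],cv2.COLOR_BGR2HSV)
o,_=rays(c,[[0,0]]);print("cam",o)
# fence bright top
m=((hsv[...,0]>10)&(hsv[...,0]<28)&(hsv[...,1]>60)&(hsv[...,2]>170)).astype(np.uint8)
roi=np.zeros_like(m);roi[138:170,205:325]=1
cs,_=cv2.findContours(m*roi,0,2);k=max(cs,key=cv2.contourArea)
pts=np.argwhere(cv2.drawContours(np.zeros_like(m),[k],-1,1,-1))[:,::-1]
w=onplane(c,pts,0.035)[:,:2].astype(np.float32)
r=cv2.minAreaRect(w);print("fence",r);print(cv2.boxPoints(r))
# whites
g=c["color"].min(2);
m=(g>120).astype(np.uint8)
n,l,st,ce=cv2.connectedComponentsWithStats(m[155:190,210:315])
for i in range(1,n):
    if st[i,4]>25:
        uv=ce[i]+[210,155];print(uv,st[i],"z10",onplane(c,[uv],.010)[0,:2],"z42",onplane(c,[uv],.042)[0,:2],'z24',onplane(c,[uv],.024)[0,:2])
# scoop
m=(g>125).astype(np.uint8);sub=np.zeros_like(m);sub[165:220,145:190]=m[165:220,145:190]
cs,_=cv2.findContours(sub,0,2);k=max(cs,key=cv2.contourArea)
print("scoop px",cv2.minAreaRect(k))
h2=((hsv[...,0]<20)&(hsv[...,1]>90)&(hsv[...,2]>50));q=np.argwhere(h2[195:220,155:185])[:,::-1]+[155,195]
P=cloud(c);print("grip pts",len(q),q.mean(0));
# scale plate
ps=np.argwhere(g[180:250,340:410]>150)[:,::-1]+[340,180]
b=cv2.minAreaRect(onplane(c,ps,0.05)[:,:2].astype(np.float32));print("scale all",b,cv2.boxPoints(b).tolist())
cv2.imwrite("pics/sc.png",cv2.resize(c["color"][165:225,140:195],None,fx=10,fy=10,interpolation=cv2.INTER_CUBIC))
cv2.imwrite("pics/pl.png",cv2.resize(c["color"][180:265,335:415],None,fx=7,fy=7,interpolation=cv2.INTER_CUBIC))
cv2.imwrite("pics/sc2.png",cv2.resize(s["color"][145:195,280:340],None,fx=10,fy=10,interpolation=cv2.INTER_CUBIC))
E
python3 meas.py
```

```text
cam [0.25388967 0.06364983 1.3986606 ]
fence ((0.6691395044326782, 0.024830415844917297), (0.3799983859062195, 0.031175773590803146), 84.00153350830078)
[[ 0.63378173 -0.16249952]
 [ 0.66478676 -0.16575745]
 [ 0.7044973   0.21216035]
 [ 0.67349225  0.21541828]]
[288.1344086  157.80645161] [ 31   0  74  10 372] z10 [ 0.66344148 -0.06186664] z42 [ 0.65400386 -0.05897427] z24 [ 0.65931252 -0.06060123]
[283.51612903 169.9516129 ] [70 11  9  9 62] z10 [ 0.61722065 -0.04535522] z42 [ 0.60884813 -0.04284333] z24 [ 0.61355767 -0.04425627]
[224.5        171.36363636] [10 12 10  9 66] z10 [0.60671128 0.16877299] z42 [0.59858094 0.16635055] z24 [0.60315426 0.16771317]
[243.25806452 171.25806452] [29 12  9  9 62] z10 [0.60876524 0.1007233 ] z42 [0.60058757 0.09986899] z24 [0.60518751 0.10034954]
[261.         172.34693878] [46 12 11 11 98] z10 [0.60626288 0.03625625] z42 [0.59814286 0.03688751] z24 [0.60271037 0.03653243]
[301.05555556 179.02222222] [86 19 11 11 90] z10 [ 0.58492436 -0.1090531 ] z42 [ 0.57729607 -0.10507337] z24 [ 0.58158699 -0.10731197]
scoop px ((167.5698699951172, 193.52401733398438), (40.706424713134766, 24.119876861572266), 82.40535736083984)
grip pts 89 [167.14606742 207.05617978]
scale all ((0.4309902489185333, -0.3623773455619812), (0.21291962265968323, 0.1664915382862091), 13.993887901306152) [[0.30755963921546936, -0.3073461055755615], [0.34782037138938904, -0.46889644861221313], [0.5544208288192749, -0.4174085855484009], [0.51416015625, -0.25585824251174927]]
```

```bash
sleep 1
```

```text
(no output)
```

View pics/sc.png

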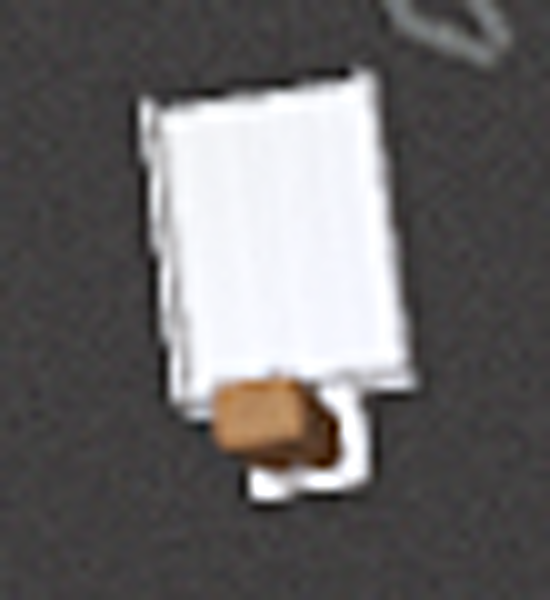

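View pics/pl.png

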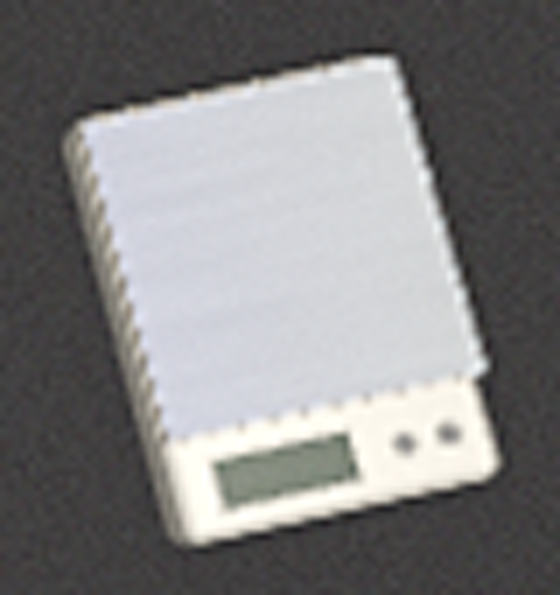

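View pics/sc2.png

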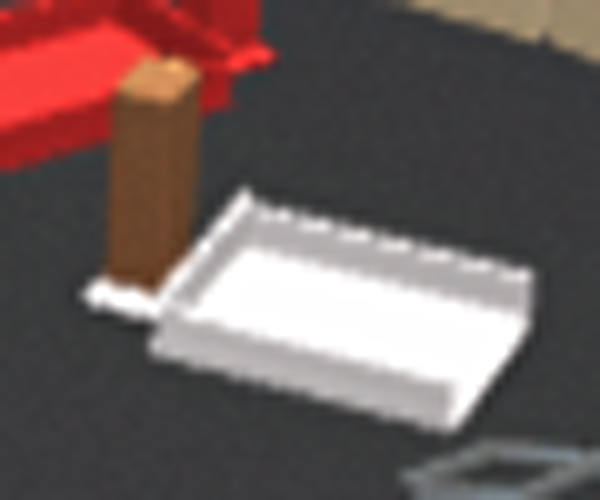

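```bash
cat > m2.py <<'E'
import pickle,cv2,numpy as np
from h import *
c=pickle.load(open("top.pkl","rb"));s=pickle.load(open("scene.pkl","rb"))
def P(X,k,off,z,cam=c): return onplane(cam,(np.array(X,float)+.5)/k-.5+off,z)[:,:2]
g=P([(222,380),(300,376),(306,443),(216,450)],10,[140,165],.087);print("grip top",g.mean(0),g)
f=P([(147,98),(370,70),(412,380),(180,408)],10,[140,165],.020);print("walltop",f, "L",np.degrees(np.arctan2(*(f[0]-f[3])[::-1])),"R",np.degrees(np.arctan2(*(f[1]-f[2])[::-1])), np.degrees(np.arctan2(*(f[0]-f[1])[::-1]))-90)
print("widths",np.linalg.norm(f[0]-f[1]),np.linalg.norm(f[1]-f[2]))
g2=P([(120,90),(158,105),(200,72),(155,58)],10,[280,145],.087,s);print("scene grip top",g2.mean(0))
p=P([(80,120),(395,58),(488,372),(165,440)],7,[335,180],.056);print("plate",p.mean(0),p,[np.linalg.norm(p[i]-p[i-1]) for i in range(4)])
# scene buttons
for n,(x,y) in dict(A=(316,284),B=(266,328),C=(152,438),cru=(204,326)).items():
    print(n,P([(x,y)],4,[220,140],.010 if n!='cru' else .042,s))
F=np.array([.6691,.0248]);n=np.array([np.cos(np.radians(-6)),np.sin(np.radians(-6))]);t=np.array([-n[1],n[0]])
for nm,q in dict(A=(.6067,.1688),B=(.6088,.1007),cru=(.599,.0368),C=(.6172,-.0454),wt=(.578,-.107)).items():
    d=np.array(q)-F;print(nm,"fence frame",d@n,d@t)
E
python3 m2.py
```

```text
grip top [0.46295359 0.35657149] [[0.47361891 0.37045584]
 [0.47562347 0.34425096]
 [0.45284004 0.34075048]
 [0.44973192 0.37082869]]
walltop [[0.5869489  0.42016468]
 [0.59927021 0.34064671]
 [0.48647401 0.31880357]
 [0.47443927 0.40029508]] L 10.015369515723734 R 10.959750739621827 8.807937952863568
widths 0.08046690910845437 0.11489171681575333
scene grip top [0.46803934 0.35686607]
plate [ 0.45438981 -0.3567034 ] [[ 0.51476791 -0.25906307]
 [ 0.54998202 -0.41652075]
 [ 0.39475611 -0.45466169]
 [ 0.35805321 -0.29656807]] [np.float64(0.16114007501379427), np.float64(0.16134731011870457), np.float64(0.15984309067603714), np.float64(0.16229817010102848)]
A [[0.60925905 0.17026402]]
B [[0.61026824 0.10156411]]
C [[ 0.61840291 -0.04507638]]
cru [[0.59674075 0.04229503]]
A fence frame -0.07711026498152236 0.1366885768251298
B fence frame -0.06790338065272179 0.06918114552341244
cru fence frame -0.07097032642452784 0.004606817469356766
C fence frame -0.04427778824822416 -0.075240464298444
wt fence frame -0.07682409320937304 -0.14060052881322166
```

```bash
cat > go.py <<'E'
import sys,numpy as np
from workcell import read_state
from scipy.spatial.transform import Rotation as Ro
def go(p,yaw=None):
    s=read_state();q=s["ee_rot"];R=Ro.from_quat([q[1],q[2],q[3],q[0]]).as_matrix()
    y0=np.degrees(np.arctan2(R[1,0],R[0,0]));dp=R.T@(np.array(p)-s["ee_pos"])*1000
    sp=0 if yaw is None else y0-yaw
    print("dp",dp.round(1),"spin",round(sp,2),"yaw",y0.round(2),"t",s["time"])
    return s
if __name__=="__main__":
    a=list(map(float,sys.argv[1:]));go(a[:3],a[3] if len(a)>3 else None)
E
python3 go.py .465 .357 .15 10; python3 go.py .465 .357 .04 10
```

```text
dp [-201.7  347.1   80.4] spin 63.8 yaw 73.8 t 0.1
dp [-201.4  347.1  190.4] spin 63.8 yaw 73.8 t 0.1
```

Emit:
servo_tool --commands '[{"claw":100,"dp":[-25,45,20],"spin":9},{"claw":100,"dp":[-50,88,40],"spin":18},{"claw":100,"dp":[-76,131,55],"spin":27},{"claw":100,"dp":[-101,174,65],"spin":36},{"claw":100,"dp":[-126,217,72],"spin":45},{"claw":100,"dp":[-151,260,78],"spin":54},{"claw":100,"dp":[-177,304,80],"spin":63.8},{"claw":100,"dp":[-201.7,347.1,80],"spin":63.8},{"claw":100,"dp":[-201.7,347.1,80],"spin":63.8},{"claw":100,"dp":[-201.7,347.1,80],"spin":63.8}]'

```text
time: 1.35
ee_pos: [0.4645, 0.357, 0.1499]
ee_rot: [0.001, 0.996, 0.087, -0.001]
ft_force: [-0.6, 0.8, 1.1]
finger_gap: 0.997
```

```bash
python3 go.py .465 .357 .04 10; python3 - <<'E'
from workcell import camera
import cv2
c=camera("scene")["color"];cv2.imwrite("pics/s1.png",cv2.resize(c[50:210,230:400],None,fx=3.5,fy=3.5,interpolation=2))
E
```

```text
dp [ 7.000e-01 -1.000e-01  1.099e+02] spin -0.03 yaw 9.97 t 1.35
```

View pics/s1.png

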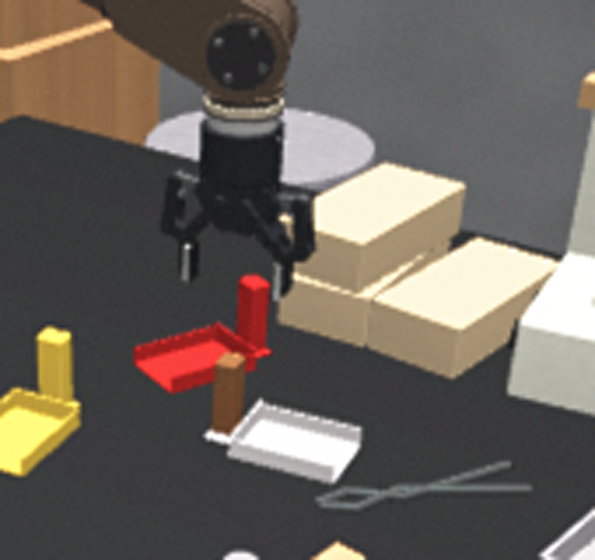

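The jaws at (185,260) and (285,280) are directly above the brown grip at (230,360), in line with the scoop. Descending and closing.

Emit:
servo_tool --commands '[{"claw":100,"dp":[0.7,0,35],"spin":0},{"claw":100,"dp":[0.7,0,75],"spin":0},{"claw":100,"dp":[0.7,0,100],"spin":0},{"claw":100,"dp":[0.7,0,110],"spin":0},{"claw":60,"dp":[0.7,0,110],"spin":0},{"claw":40,"dp":[0.7,0,110],"spin":0},{"claw":10,"dp":[0.7,0,110],"spin":0},{"claw":0,"dp":[0.7,0,110],"spin":0},{"claw":0,"dp":[0.7,0,110],"spin":0},{"claw":0,"dp":[0.7,0,110],"spin":0}]'

```text
time: 2.65
ee_pos: [0.4654, 0.3578, 0.0413]
ee_rot: [0.0, 0.996, 0.087, -0.0]
ft_force: [-1.8, 0.3, 5.5]
finger_gap: 0.272
```

```bash
python3 - <<'E'
from workcell import camera,read_state
import cv2
for n in("top","scene"):
    c=camera(n)["color"];r=c[140:260,130:300] if n=="top" else c[100:230,230:400]
    cv2.imwrite(f"pics/g_{n}.png",cv2.resize(r,None,fx=4,fy=4,interpolation=2))
s=read_state();print(s["finger_gap"],s["ft_force"],s["ft_torque"])
E
```

```text
0.27400983904776727 [-0.62710254 -0.32046043  6.20457111] [-0.04816234  0.2579146  -0.04237783]
```

View pics/g_scene.png

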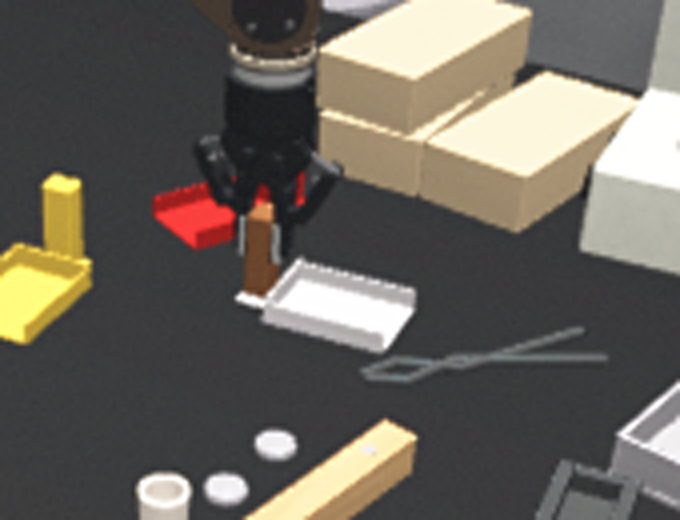

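View pics/g_top.png

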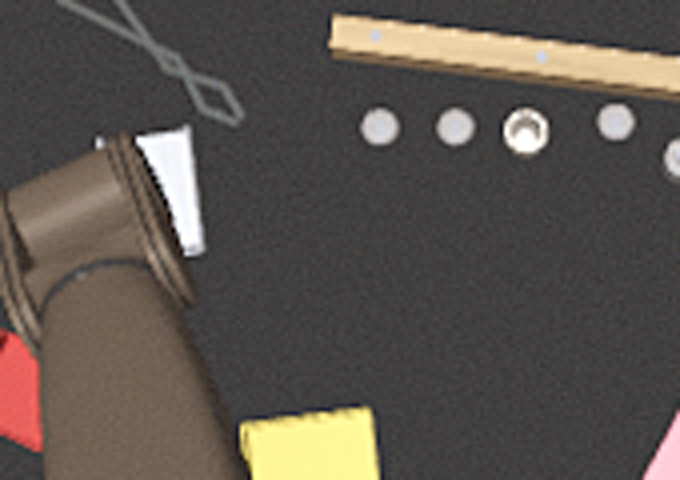

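Grasp is good: the grip is between the pads at (260,235) and the scoop is still flat. Now I'll compute the pre-push poses in fence coordinates.

```bash
cat > fg.py <<'E'
import sys,numpy as np
from go import go
F=np.array([.6691,.0248]);a=np.radians(-6);N=np.array([np.cos(a),np.sin(a)]);T=np.array([-N[1],N[0]])
n,t,z=map(float,sys.argv[1:4]);p=F+n*N+t*T;print("target",p.round(4))
s=go([*p,z],-6);d=s["ee_pos"][:2]-F;print("now n,t,z",(d@N).round(4),(d@T).round(4),s["ee_pos"][2].round(4),"F",s["ft_force"].round(1),"gap",round(s["finger_gap"],3))
E
python3 fg.py -.250 .1527 .075;python3 fg.py -.250 .1527 .0405
```

```text
target [0.4364 0.2028]
dp [-55.5 147.6 -33.5] spin 16.03 yaw 10.03 t 2.75
now n,t,z -0.2374 0.3099 0.0414 F [-0.6 -0.3  6.2] gap 0.274
target [0.4364 0.2028]
dp [-55.5 147.6   1. ] spin 16.03 yaw 10.03 t 2.75
now n,t,z -0.2374 0.3099 0.0414 F [-0.6 -0.3  6.2] gap 0.274
```

Emit:
servo_tool --commands '[{"claw":0,"dp":[0,0,-18],"spin":0},{"claw":0,"dp":[0,0,-35],"spin":0},{"claw":0,"dp":[-9,24,-35],"spin":2.5},{"claw":0,"dp":[-18,49,-35],"spin":5},{"claw":0,"dp":[-28,74,-35],"spin":8},{"claw":0,"dp":[-37,98,-35],"spin":11},{"claw":0,"dp":[-46,123,-35],"spin":14},{"claw":0,"dp":[-55.5,147.6,-35],"spin":16},{"claw":0,"dp":[-55.5,147.6,-25],"spin":16},{"claw":0,"dp":[-55.5,147.6,-12],"spin":16}]'

```text
time: 4.0
ee_pos: [0.4371, 0.2032, 0.0537]
ee_rot: [0.0, 0.999, -0.052, 0.001]
ft_force: [0.4, 0.2, -2.9]
finger_gap: 0.274
```

```bash
python3 fg.py -.250 .1527 .0405; python3 - <<'E'
from workcell import camera,read_state
import cv2
for n in("top","scene"):
    c=camera(n)["color"];r=c[130:260,150:320] if n=="top" else c[130:290,200:400]
    cv2.imwrite(f"pics/a_{n}.png",cv2.resize(r,None,fx=4,fy=3.7,interpolation=2))
E
```

```text
target [0.4364 0.2028]
dp [-0.6  0.4 13.2] spin 0.02 yaw -5.98 t 4.0
now n,t,z -0.2494 0.1531 0.0537 F [ 0.4  0.2 -2.9] gap 0.274
```

View pics/a_scene.png

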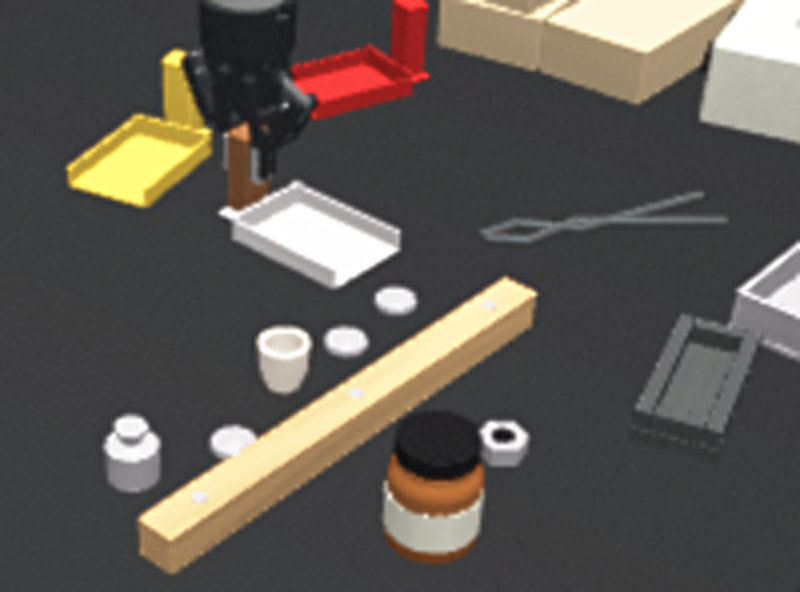

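View pics/a_top.png

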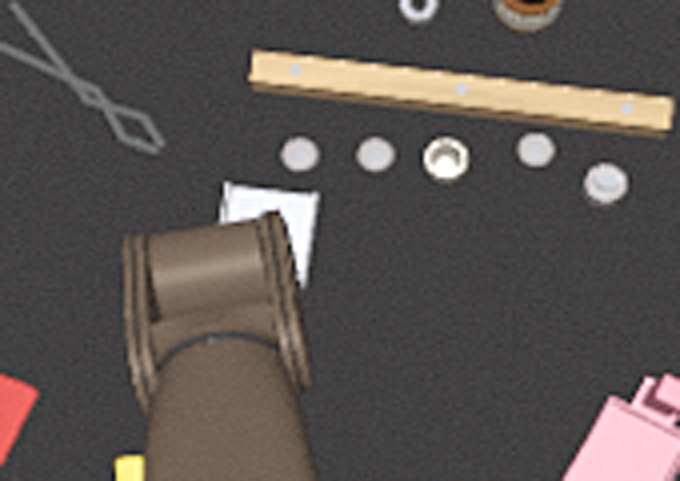

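The scoop is square to the fence, with button A at (300,155) ahead of the mouth. Lowering and pushing.

Emit:
servo_tool --commands '[{"claw":0,"dp":[0,0.4,10],"spin":0},{"claw":0,"dp":[0,0.4,14],"spin":0},{"claw":0,"dp":[8,0.4,14],"spin":0},{"claw":0,"dp":[20,0.4,14],"spin":0},{"claw":0,"dp":[33,0.4,14],"spin":0},{"claw":0,"dp":[46,0.4,14],"spin":0},{"claw":0,"dp":[58,0.4,14],"spin":0},{"claw":0,"dp":[70,0.4,14],"spin":0},{"claw":0,"dp":[80,0.4,14],"spin":0},{"claw":0,"dp":[90,0.4,14],"spin":0}]'

```text
time: 5.35
ee_pos: [0.5242, 0.1952, 0.041]
ee_rot: [0.001, 0.999, -0.051, -0.004]
ft_force: [-16.7, 1.2, 24.2]
finger_gap: 0.272
```

```bash
cat > look.py <<'E'
import sys,cv2
from workcell import camera
t=sys.argv[1]
a=camera("top")["color"][125:225,180:330];b=camera("scene")["color"][150:290,205:355]
cv2.imwrite(f"pics/{t}_t.png",cv2.resize(a,None,fx=5,fy=5,interpolation=2));cv2.imwrite(f"pics/{t}_s.png",cv2.resize(b,None,fx=4.2,fy=4.2,interpolation=2))
E
python3 fg.py -.147 .1527 .040; python3 look.py b
```

```text
target [0.5389 0.192 ]
dp [14.9  1.6  0.9] spin 0.16 yaw -5.84 t 5.35
now n,t,z -0.1619 0.1543 0.041 F [-16.7   1.2  24.2] gap 0.272
```

View pics/b_s.png

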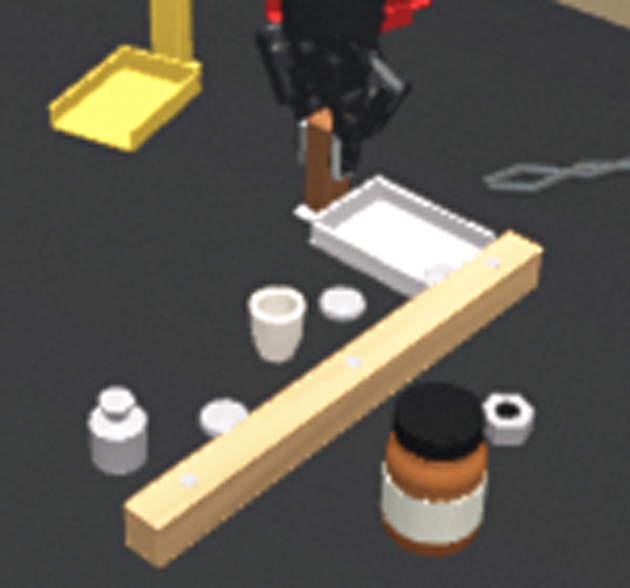

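View pics/b_t.png

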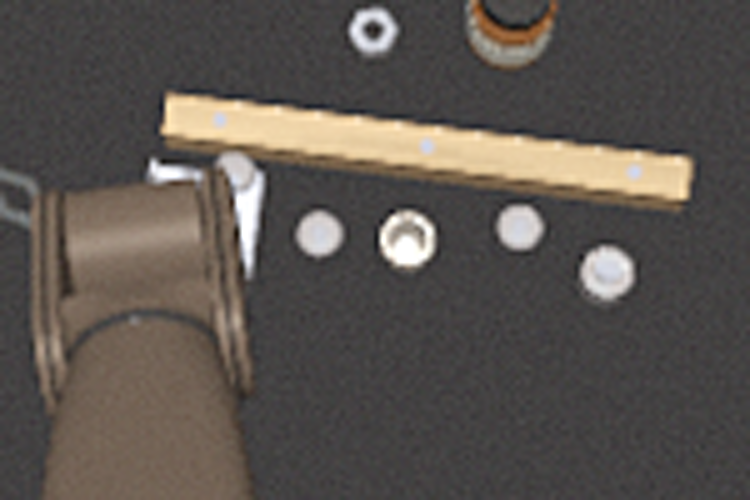

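A is against the fence at (237,170) with the lip partly under it. Pushing on.

Emit:
servo_tool --commands '[{"claw":0,"dp":[4,1,1],"spin":0},{"claw":0,"dp":[8,1,1],"spin":0},{"claw":0,"dp":[11,1,1],"spin":0},{"claw":0,"dp":[14,1,1],"spin":0},{"claw":0,"dp":[16,1,1],"spin":0},{"claw":0,"dp":[17,1,1],"spin":0},{"claw":0,"dp":[17,1,1],"spin":0},{"claw":0,"dp":[17,1,1],"spin":0},{"claw":0,"dp":[17,1,1],"spin":0},{"claw":0,"dp":[17,1,1],"spin":0}]'

```text
time: 6.7
ee_pos: [0.5402, 0.1938, 0.0412]
ee_rot: [0.0, 0.999, -0.051, -0.005]
ft_force: [-16.5, 1.4, 15.9]
finger_gap: 0.271
```

```bash
python3 fg.py -.147 .1527 .040; python3 look.py c
```

```text
target [0.5389 0.192 ]
dp [-1.1  1.9  1.3] spin 0.16 yaw -5.84 t 6.7
now n,t,z -0.1459 0.1546 0.0412 F [-16.5   1.4  15.9] gap 0.271
```

View pics/c_s.png

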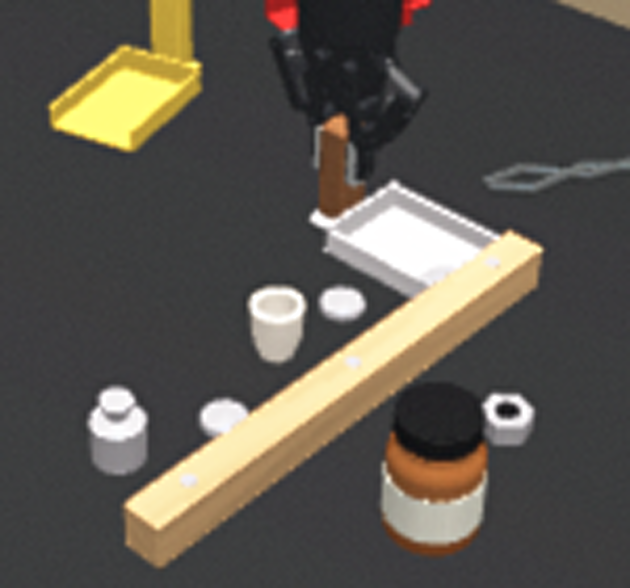

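View pics/c_t.png

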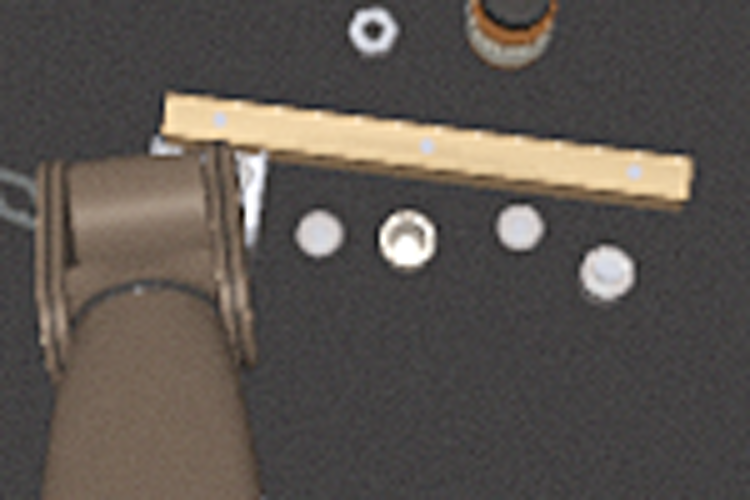

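Emit:
servo_tool --commands '[{"claw":0,"dp":[-2,0,0],"spin":0},{"claw":0,"dp":[-7,0,0],"spin":0},{"claw":0,"dp":[-15,0,-1],"spin":0},{"claw":0,"dp":[-26,0,-2],"spin":0},{"claw":0,"dp":[-39,0,-3],"spin":0},{"claw":0,"dp":[-53,0,-4],"spin":0},{"claw":0,"dp":[-67,0,-5],"spin":0},{"claw":0,"dp":[-80,0,-6],"spin":0},{"claw":0,"dp":[-90,0,-6],"spin":0},{"claw":0,"dp":[-96,0,-6],"spin":0}]'

```text
time: 8.05
ee_pos: [0.4441, 0.2037, 0.0483]
ee_rot: [0.0, 0.999, -0.051, -0.005]
ft_force: [-0.3, 0.6, -3.6]
finger_gap: 0.276
```

```bash
python3 fg.py -.245 .078 .046; python3 look.py d
```

```text
target [0.4336 0.128 ]
dp [-2.8 76.4  2.4] spin 0.17 yaw -5.83 t 8.05
now n,t,z -0.2424 0.1544 0.0483 F [-0.3  0.6 -3.6] gap 0.276
```

View pics/d_s.png

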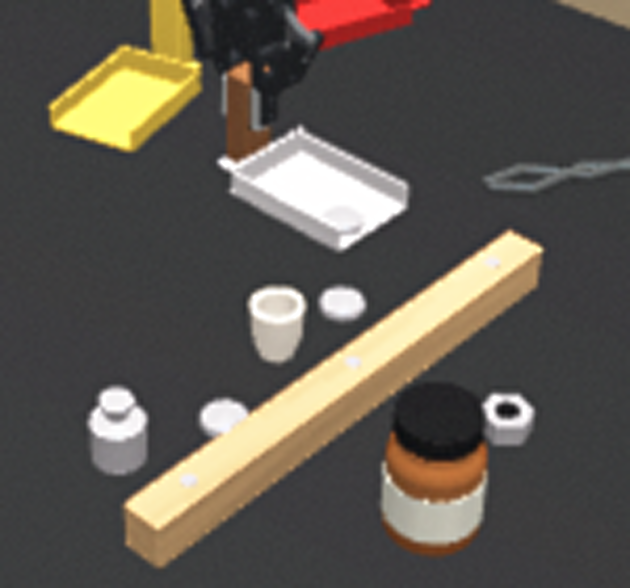

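View pics/d_t.png

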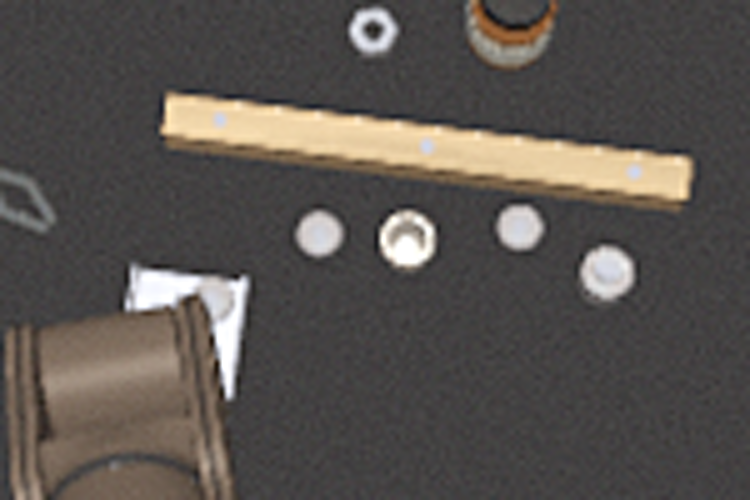

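A lies in the pan at the front right, (345,220) in the scene crop. Shifting over to B.

Emit:
servo_tool --commands '[{"claw":0,"dp":[-1,4,0],"spin":0},{"claw":0,"dp":[-3,13,0],"spin":0},{"claw":0,"dp":[-3,25,0],"spin":0},{"claw":0,"dp":[-3,38,0],"spin":0},{"claw":0,"dp":[-3,51,0],"spin":0},{"claw":0,"dp":[-3,63,0],"spin":0},{"claw":0,"dp":[-3,72,0],"spin":0},{"claw":0,"dp":[-3,76,2],"spin":0},{"claw":0,"dp":[-3,76.4,6],"spin":0},{"claw":0,"dp":[-3,76.4,8],"spin":0}]'

```text
time: 9.4
ee_pos: [0.4337, 0.1281, 0.0412]
ee_rot: [0.0, 0.999, -0.051, -0.005]
ft_force: [-9.7, -0.1, 13.2]
finger_gap: 0.277
```

```bash
python3 fg.py -.145 .078 .040; python3 look.py e
```

```text
target [0.533  0.1175]
dp [99.9  0.5  0.2] spin 0.19 yaw -5.81 t 9.4
now n,t,z -0.2449 0.0782 0.0412 F [-9.7 -0.1 13.2] gap 0.277
```

View pics/e_s.png

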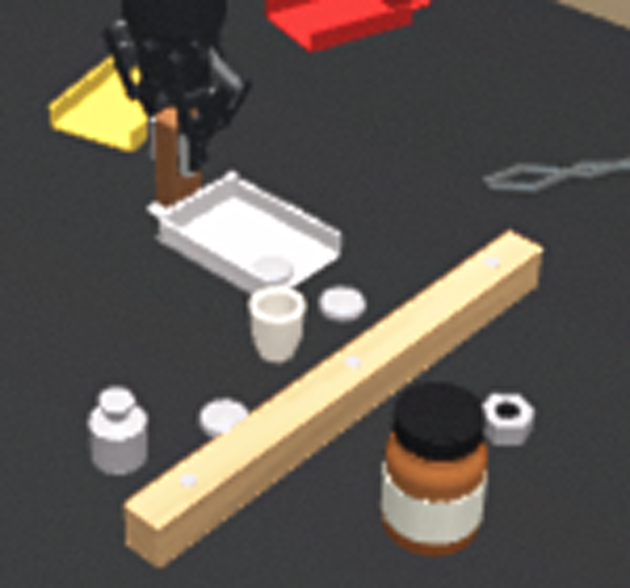

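View pics/e_t.png

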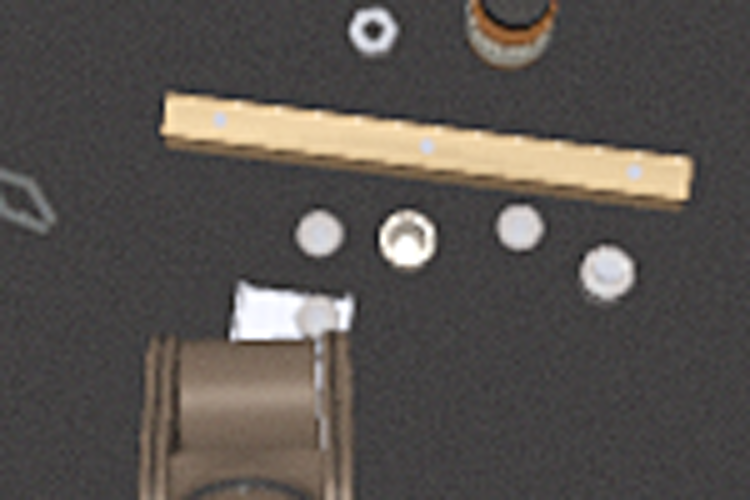

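A sits at (317,316), in line with B at (320,233), and the right wall clears the crucible by about 13 mm. Pushing.

Emit:
servo_tool --commands '[{"claw":0,"dp":[8,0.4,1],"spin":0},{"claw":0,"dp":[20,0.4,1],"spin":0},{"claw":0,"dp":[32,0.4,1],"spin":0},{"claw":0,"dp":[44,0.4,1],"spin":0},{"claw":0,"dp":[55,0.4,1],"spin":0},{"claw":0,"dp":[65,0.4,1],"spin":0},{"claw":0,"dp":[74,0.4,1],"spin":0},{"claw":0,"dp":[82,0.4,1],"spin":0},{"claw":0,"dp":[88,0.4,1],"spin":0},{"claw":0,"dp":[94,0.4,1],"spin":0}]'

```text
time: 10.75
ee_pos: [0.5282, 0.119, 0.0413]
ee_rot: [0.0, 0.999, -0.05, -0.005]
ft_force: [-10.5, 1.9, 12.0]
finger_gap: 0.279
```

```bash
python3 fg.py -.145 .078 .040; python3 look.py f
```

```text
target [0.533  0.1175]
dp [5.  1.  1.2] spin 0.26 yaw -5.74 t 10.75
now n,t,z -0.15 0.079 0.0413 F [-10.5   1.9  12. ] gap 0.279
```

View pics/f_s.png

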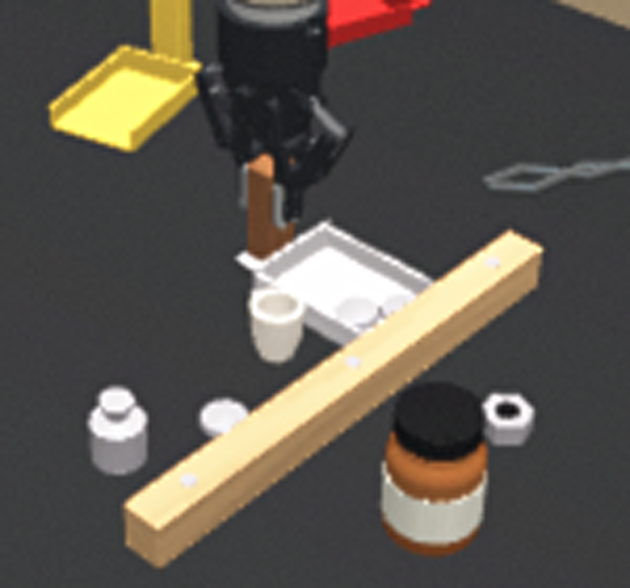

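View pics/f_t.png

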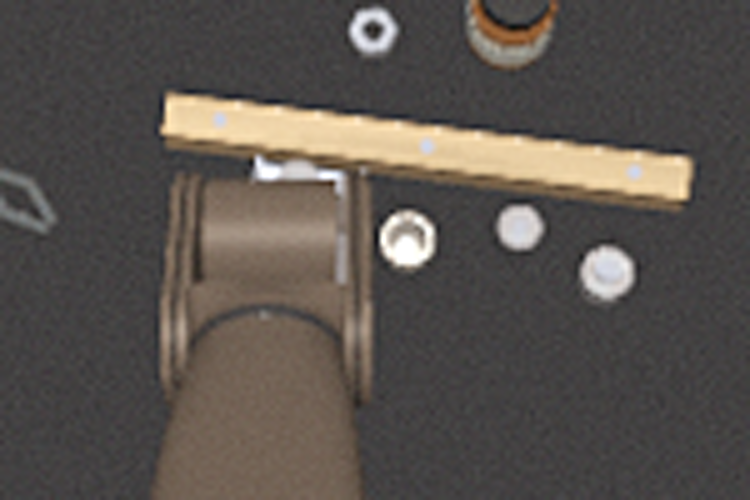

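B is in behind the lip at top (300,168), with A behind it. A few mm more, then back out gently.

Emit:
servo_tool --commands '[{"claw":0,"dp":[4,0.5,1],"spin":0.2},{"claw":0,"dp":[5,0.5,1],"spin":0.2},{"claw":0,"dp":[3,0.5,0],"spin":0.2},{"claw":0,"dp":[-3,0.5,0],"spin":0.2},{"claw":0,"dp":[-11,0.5,-1],"spin":0.2},{"claw":0,"dp":[-22,0.5,-2],"spin":0.2},{"claw":0,"dp":[-34,0.5,-3],"spin":0.2},{"claw":0,"dp":[-47,0.5,-4],"spin":0.2},{"claw":0,"dp":[-60,0.5,-5],"spin":0.2},{"claw":0,"dp":[-73,0.5,-6],"spin":0.2}]'

```text
time: 12.1
ee_pos: [0.4557, 0.1258, 0.0477]
ee_rot: [0.0, 0.999, -0.052, -0.003]
ft_force: [-0.6, -0.2, -3.1]
finger_gap: 0.273
```

```bash
python3 fg.py -.255 -.072 .048; python3 look.py i
```

```text
target [ 0.408  -0.0202]
dp [-32.3 150.1   0. ] spin 0.05 yaw -5.95 t 12.1
now n,t,z -0.2228 0.0782 0.0477 F [-0.6 -0.2 -3.1] gap 0.273
```

View pics/i_s.png

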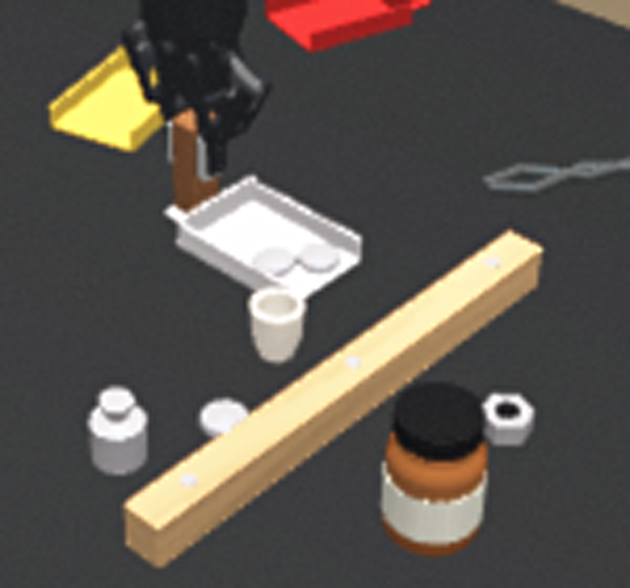

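Both are in the pan, at (275,262) and (320,258). Moving across to C with the lip staying clear of the crucible.

Emit:
servo_tool --commands '[{"claw":0,"dp":[-5,3,-2],"spin":0},{"claw":0,"dp":[-8,12,-4],"spin":0},{"claw":0,"dp":[-8,27,-4],"spin":0},{"claw":0,"dp":[-8,48,-4],"spin":0},{"claw":0,"dp":[-8,72,-4],"spin":0},{"claw":0,"dp":[-8,96,-4],"spin":0},{"claw":0,"dp":[-8,118,-4],"spin":0},{"claw":0,"dp":[-7,135,-4],"spin":0},{"claw":0,"dp":[-5,146,-3],"spin":0},{"claw":0,"dp":[-3,150,-1],"spin":0}]'

```text
time: 13.45
ee_pos: [0.4366, -0.0239, 0.0485]
ee_rot: [0.0, 0.999, -0.052, -0.004]
ft_force: [-0.2, 0.4, -4.4]
finger_gap: 0.271
```

```bash
python3 fg.py -.225 -.072 .040; python3 look.py j
```

```text
target [ 0.4378 -0.0233]
dp [ 1.2 -0.8  8.5] spin -0.0 yaw -6.0 t 13.45
now n,t,z -0.2262 -0.0728 0.0485 F [-0.2  0.4 -4.4] gap 0.271
```

View pics/j_s.png

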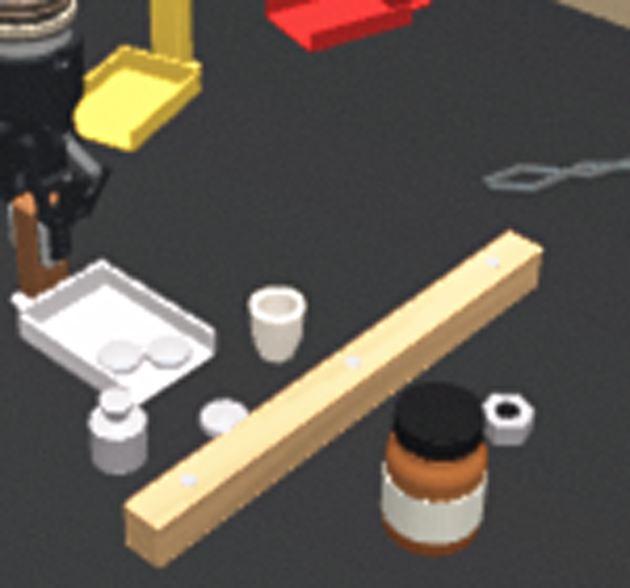

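View pics/j_t.png

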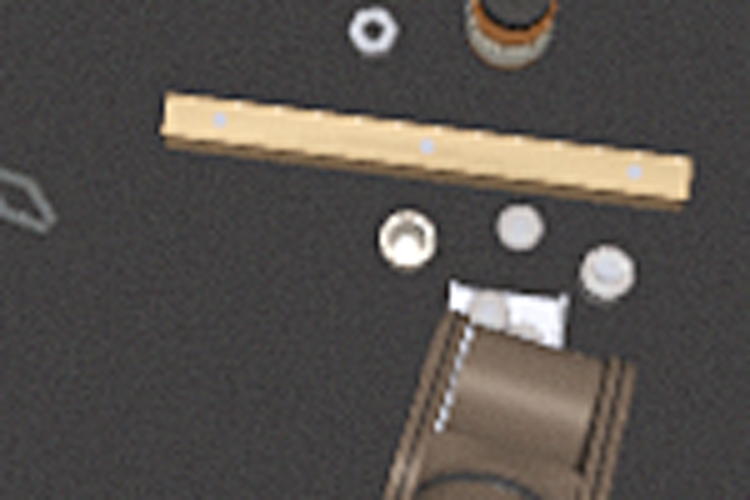

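C at (520,227) is ahead of the pan. Clearance is about 7 mm to the weight and 15 mm to the crucible, so I'll shift left 3.5 mm and then push.

Emit:
servo_tool --commands '[{"claw":0,"dp":[0,-3,4],"spin":0},{"claw":0,"dp":[0,-3.5,8.5],"spin":0},{"claw":0,"dp":[5,-3.5,8.8],"spin":0},{"claw":0,"dp":[15,-3.5,8.8],"spin":0},{"claw":0,"dp":[26,-3.5,8.8],"spin":0},{"claw":0,"dp":[37,-3.5,8.8],"spin":0},{"claw":0,"dp":[47,-3.5,8.8],"spin":0},{"claw":0,"dp":[57,-3.5,8.8],"spin":0},{"claw":0,"dp":[66,-3.5,8.8],"spin":0},{"claw":0,"dp":[73,-3.5,8.8],"spin":0}]'

```text
time: 14.8
ee_pos: [0.5091, -0.0267, 0.041]
ee_rot: [0.0, 0.999, -0.051, -0.006]
ft_force: [-14.1, 1.6, 16.4]
finger_gap: 0.275
```

```bash
python3 fg.py -.145 -.069 .040; python3 look.py k
```

```text
target [ 0.5177 -0.0287]
dp [8.8 1.  0.9] spin 0.14 yaw -5.86 t 14.8
now n,t,z -0.1537 -0.068 0.041 F [-14.1   1.6  16.4] gap 0.275
```

View pics/k_s.png

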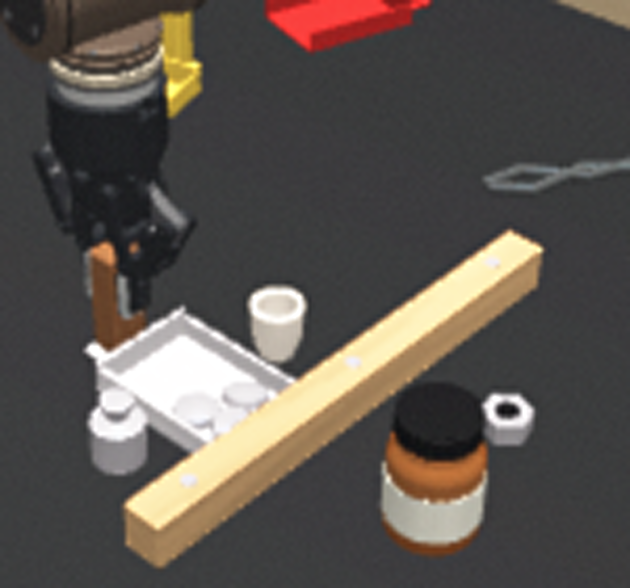

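View pics/k_t.png

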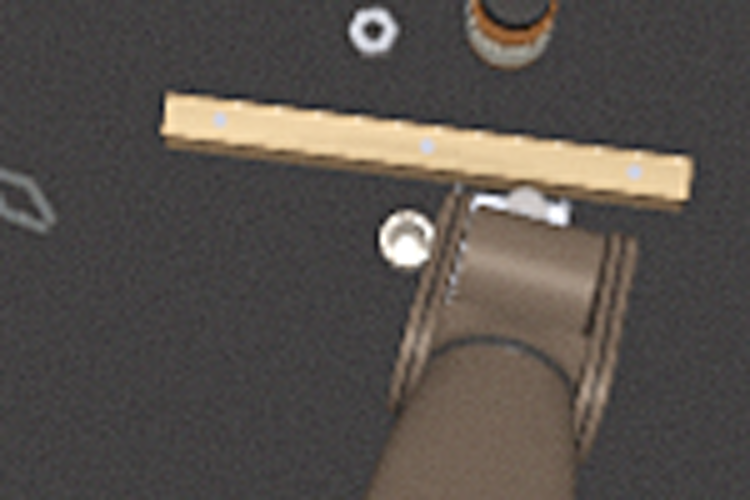

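All three are in the pan. C is at the lip at top (527,197). I'll finish the push, ease back and lift.

Emit:
servo_tool --commands '[{"claw":0,"dp":[4,0.5,0.8],"spin":0.1},{"claw":0,"dp":[8,0.5,0.8],"spin":0.1},{"claw":0,"dp":[9,0.5,0.8],"spin":0.1},{"claw":0,"dp":[8,0.5,0.3],"spin":0.1},{"claw":0,"dp":[5,0.5,0],"spin":0.1},{"claw":0,"dp":[0,0.5,-1],"spin":0.1},{"claw":0,"dp":[-6,0.5,-4],"spin":0.1},{"claw":0,"dp":[-12,0.5,-10],"spin":0.1},{"claw":0,"dp":[-17,0.5,-18],"spin":0.1},{"claw":0,"dp":[-20,0.5,-25],"spin":0.1}]'

```text
time: 16.15
ee_pos: [0.4904, -0.0254, 0.0669]
ee_rot: [0.0, 0.999, -0.052, -0.004]
ft_force: [-0.1, -0.5, -5.2]
finger_gap: 0.275
```

```bash
python3 fg.py -.145 -.069 .140; python3 look.py l
```

```text
target [ 0.5177 -0.0287]
dp [ 27.    0.5 -73.3] spin 0.02 yaw -5.98 t 16.15
now n,t,z -0.1725 -0.0686 0.0669 F [-0.1 -0.5 -5.2] gap 0.275
```

View pics/l_s.png

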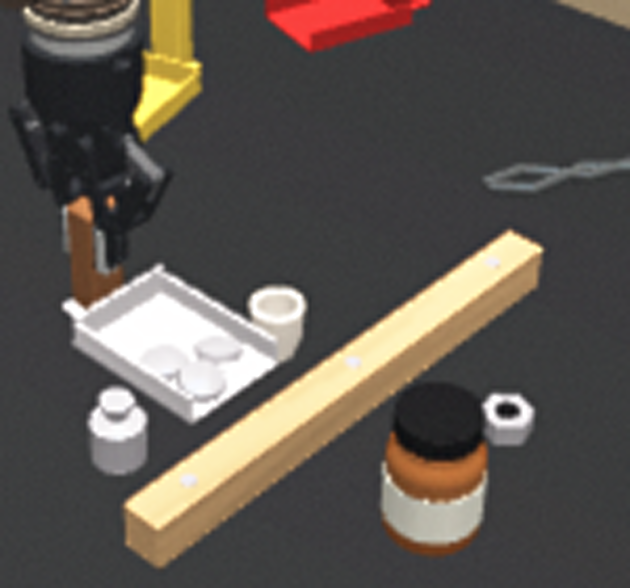

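View pics/l_t.png

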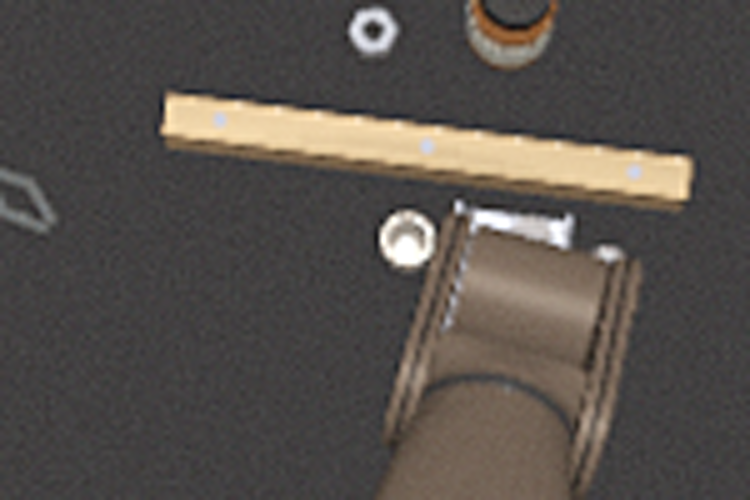

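All three are aboard and clear of the bench: (160,360), (218,348) and (203,380). Lifting higher.

Emit:
servo_tool --commands '[{"claw":0,"dp":[0,0,-3],"spin":0},{"claw":0,"dp":[0,0,-9],"spin":0},{"claw":0,"dp":[0,0,-18],"spin":0},{"claw":0,"dp":[0,0,-30],"spin":0},{"claw":0,"dp":[0,0,-43],"spin":0},{"claw":0,"dp":[0,0,-56],"spin":0},{"claw":0,"dp":[0,0,-68],"spin":0},{"claw":0,"dp":[0,0,-78],"spin":0},{"claw":0,"dp":[0,0,-84],"spin":0},{"claw":0,"dp":[0,0,-87],"spin":0}]'

```text
time: 17.5
ee_pos: [0.4917, -0.0255, 0.1547]
ee_rot: [0.001, 0.999, -0.052, -0.003]
ft_force: [0.8, 0.0, -5.0]
finger_gap: 0.275
```

```bash
python3 go.py .399 -.370 .153 13.5
```

```text
dp [-56.3 352.2   2.6] spin -19.48 yaw -5.98 t 17.5
```

Emit:
servo_tool --commands '[{"claw":0,"dp":[-1,5,0],"spin":-0.3},{"claw":0,"dp":[-3,16,0],"spin":-1},{"claw":0,"dp":[-6,34,0],"spin":-2},{"claw":0,"dp":[-9,58,0],"spin":-3.5},{"claw":0,"dp":[-13,85,0],"spin":-5},{"claw":0,"dp":[-18,112,0],"spin":-6.5},{"claw":0,"dp":[-22,137,0],"spin":-8},{"claw":0,"dp":[-25,157,0],"spin":-9},{"claw":0,"dp":[-28,171,0],"spin":-9.7},{"claw":0,"dp":[-29,178,0],"spin":-10}]'

```text
time: 18.75
ee_pos: [0.4436, -0.2007, 0.1548]
ee_rot: [0.0, 0.999, 0.035, -0.003]
ft_force: [0.7, 0.2, -4.6]
finger_gap: 0.274
```

```bash
python3 go.py .399 -.370 .153 13.5
```

```text
dp [-56.1 165.8   2.2] spin -9.53 yaw 3.97 t 18.75
```

Emit:
servo_tool --commands '[{"claw":0,"dp":[-2,5,0],"spin":-0.3},{"claw":0,"dp":[-5,15,0],"spin":-1},{"claw":0,"dp":[-11,32,0],"spin":-2},{"claw":0,"dp":[-19,55,0],"spin":-3.5},{"claw":0,"dp":[-27,80,0],"spin":-5},{"claw":0,"dp":[-36,106,0],"spin":-6.5},{"claw":0,"dp":[-43,128,0],"spin":-7.8},{"claw":0,"dp":[-50,148,0],"spin":-8.8},{"claw":0,"dp":[-54,160,0],"spin":-9.3},{"claw":0,"dp":[-56,165.8,0],"spin":-9.5}]'

```text
time: 20.0
ee_pos: [0.399, -0.3705, 0.1552]
ee_rot: [0.0, 0.993, 0.117, -0.003]
ft_force: [0.5, -0.3, -4.5]
finger_gap: 0.272
```

```bash
python3 go.py .399 -.370 .0975 13.5; python3 - <<'E'
from workcell import camera
import cv2,pickle
a=camera("top");b=camera("scene");pickle.dump((a,b),open("p.pkl","wb"))
cv2.imwrite("pics/p_t.png",cv2.resize(a["color"][170:290,310:440],None,fx=5,fy=5,interpolation=2));cv2.imwrite("pics/p_s.png",cv2.resize(b["color"][160:330,40:220],None,fx=3.5,fy=3.5,interpolation=2))
E
```

```text
dp [ 0.4 -0.5 57.7] spin -0.04 yaw 13.46 t 20.0
```

View pics/p_s.png

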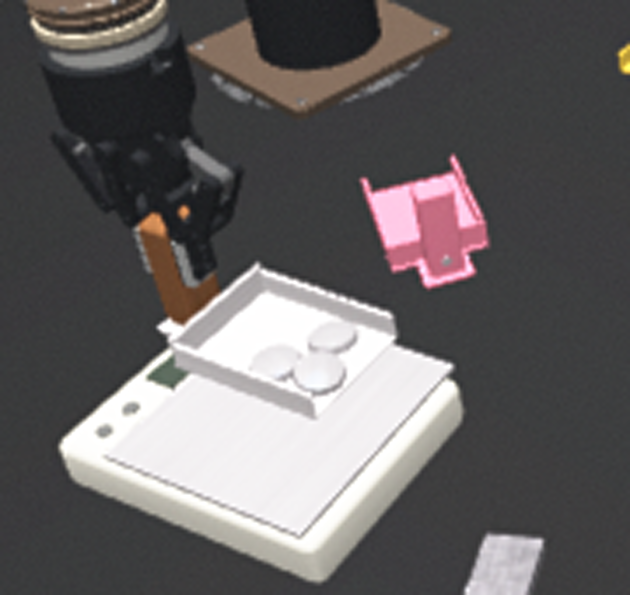

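View pics/p_t.png

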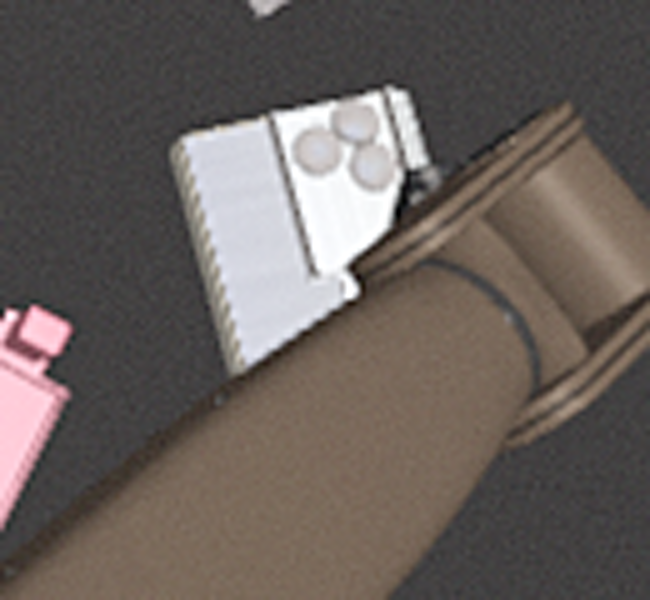

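```bash
python3 - <<'E'
import pickle,numpy as np
from h import *
a,b=pickle.load(open("p.pkl","rb"))
p=onplane(a,(np.array([(272,113),(390,88),(312,275)])+.5)/5-.5+[310,170],.134);print(p, p[:2].mean(0))
E
```

```text
[[ 0.51608643 -0.29957584  0.134     ]
 [ 0.53471679 -0.37756627  0.134     ]
 [ 0.41021282 -0.32192692  0.134     ]] [ 0.52540161 -0.33857105  0.134     ]
```

The measured lip midpoint (.525,-.339) agrees with the planned (.525,-.340), and the buttons are well back in the pan. Lowering.

Emit:
servo_tool --commands '[{"claw":0,"dp":[0,-0.5,3],"spin":0},{"claw":0,"dp":[0,-0.5,10],"spin":0},{"claw":0,"dp":[0,-0.5,20],"spin":0},{"claw":0,"dp":[0,-0.5,31],"spin":0},{"claw":0,"dp":[0,-0.5,41],"spin":0},{"claw":0,"dp":[0,-0.5,49],"spin":0},{"claw":0,"dp":[0,-0.5,53],"spin":0},{"claw":0,"dp":[0,-0.5,55.5],"spin":0},{"claw":0,"dp":[0,-0.5,57],"spin":0},{"claw":0,"dp":[0,-0.5,58],"spin":0}]'

```text
time: 21.35
ee_pos: [0.3988, -0.3699, 0.0975]
ee_rot: [0.0, 0.993, 0.117, -0.003]
ft_force: [0.4, 0.1, -5.6]
finger_gap: 0.273
```

```bash
python3 go.py .399 -.370 .0975 13.5; python3 - <<'E'
from workcell import camera,read_state
import cv2
print(read_state()["ft_force"])
b=camera("scene")
cv2.imwrite("pics/q_s.png",cv2.resize(b["color"][160:330,40:220],None,fx=3.5,fy=3.5,interpolation=2))
E
```

```text
dp [ 0.2  0.1 -0. ] spin -0.05 yaw 13.45 t 21.35
[ 0.35298097  0.10141532 -5.59296568]
```

View pics/q_s.png

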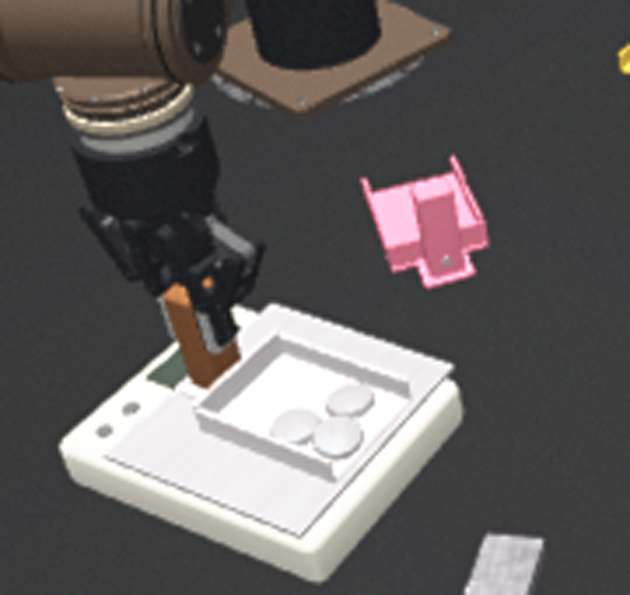

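Emit:
servo_tool --commands '[{"claw":0,"dp":[0,0,0.3],"spin":0},{"claw":0,"dp":[0,0,0.6],"spin":0},{"claw":0,"dp":[0,0,0.9],"spin":0},{"claw":0,"dp":[0,0,1.2],"spin":0},{"claw":0,"dp":[0,0,1.4],"spin":0},{"claw":0,"dp":[0,0,1.6],"spin":0},{"claw":0,"dp":[0,0,1.6],"spin":0},{"claw":0,"dp":[0,0,1.6],"spin":0},{"claw":0,"dp":[0,0,1.6],"spin":0},{"claw":0,"dp":[0,0,1.6],"spin":0}]'

```text
time: 22.65
ee_pos: [0.3989, -0.3702, 0.097]
ee_rot: [0.001, 0.993, 0.117, -0.003]
ft_force: [-4.7, 2.9, 5.1]
finger_gap: 0.272
```

In contact (+5 N). Releasing gradually.

Emit:
servo_tool --commands '[{"claw":0,"dp":[0,0,0],"spin":0},{"claw":26,"dp":[0,0,0],"spin":0},{"claw":30,"dp":[0,0,0],"spin":0},{"claw":36,"dp":[0,0,0],"spin":0},{"claw":44,"dp":[0,0,0],"spin":0},{"claw":55,"dp":[0,0,0],"spin":0},{"claw":66,"dp":[0,0,0],"spin":0},{"claw":78,"dp":[0,0,0],"spin":0},{"claw":78,"dp":[0,0,0],"spin":0},{"claw":78,"dp":[0,0,0],"spin":0}]'

```text
time: 23.9
ee_pos: [0.3988, -0.3702, 0.097]
ee_rot: [0.001, 0.993, 0.117, -0.003]
ft_force: [-0.8, 0.5, 0.5]
finger_gap: 0.785
```

Emit:
servo_tool --commands '[{"claw":78,"dp":[0,0,-5],"spin":0},{"claw":78,"dp":[0,0,-15],"spin":0},{"claw":78,"dp":[0,0,-30],"spin":0},{"claw":78,"dp":[0,0,-50],"spin":0},{"claw":78,"dp":[0,0,-70],"spin":0},{"claw":78,"dp":[0,0,-90],"spin":0},{"claw":78,"dp":[0,0,-110],"spin":0},{"claw":78,"dp":[0,0,-125],"spin":0},{"claw":78,"dp":[0,0,-135],"spin":0},{"claw":78,"dp":[0,0,-135],"spin":0}]'

```text
time: 25.15
ee_pos: [0.3999, -0.3703, 0.2329]
ee_rot: [0.001, 0.993, 0.117, -0.002]
ft_force: [-0.5, -0.9, -0.4]
finger_gap: 0.779
```

Emit:
servo_tool --commands '[{"claw":78,"dp":[0,-20,0],"spin":0},{"claw":78,"dp":[0,-50,0],"spin":0},{"claw":78,"dp":[0,-85,0],"spin":0},{"claw":78,"dp":[0,-120,0],"spin":0},{"claw":78,"dp":[0,-155,0],"spin":0},{"claw":78,"dp":[0,-190,0],"spin":0},{"claw":78,"dp":[0,-220,0],"spin":0},{"claw":78,"dp":[0,-240,0],"spin":0},{"claw":78,"dp":[0,-240,0],"spin":0},{"claw":78,"dp":[0,-240,0],"spin":0}]'

```text
time: 26.4
ee_pos: [0.3442, -0.1374, 0.2325]
ee_rot: [0.001, 0.993, 0.117, -0.002]
ft_force: [-0.2, 0.1, -0.2]
finger_gap: 0.778
```

```bash
python3 - <<'E'
from workcell import camera,read_state
import cv2,pickle
print(read_state()["time"],read_state()["ft_force"])
a=camera("top");b=camera("scene");pickle.dump((a,b),open("r.pkl","wb"))
cv2.imwrite("pics/r_t.png",cv2.resize(a["color"][170:270,325:425],None,fx=6,fy=6,interpolation=2));cv2.imwrite("pics/r_s.png",cv2.resize(b["color"],None,fx=1.5,fy=1.5,interpolation=2))
E
```

```text
26.4 [-0.17951882  0.10903993 -0.17433549]
```

View pics/r_s.png

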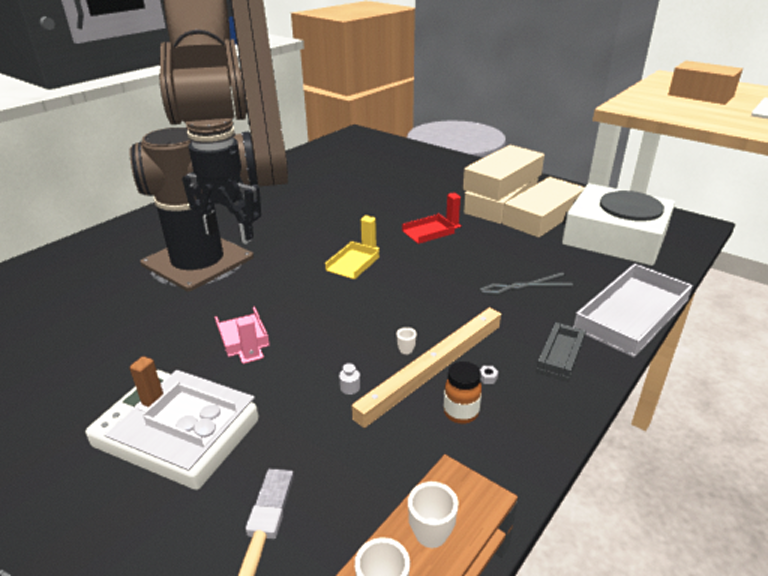

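View pics/r_t.png

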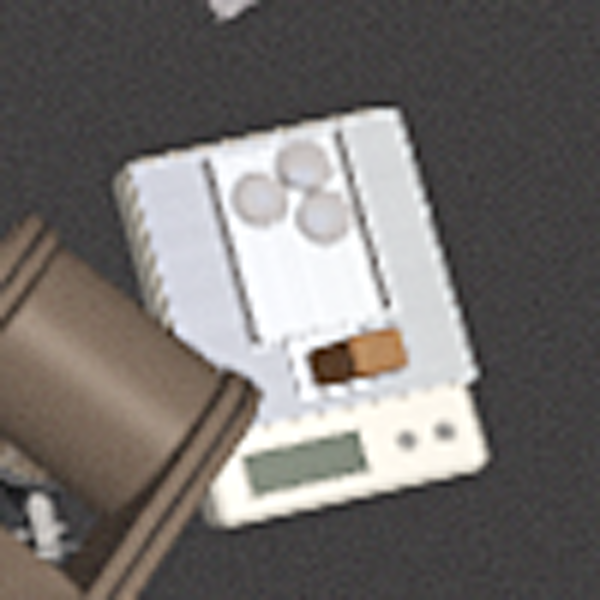

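The scoop rests flat and centred on the plate with the three buttons inside, at top (260,198), (303,165) and (322,217). The crucible at (405,340) and the weight at (349,379) are where they were. The gripper is clear, so I'm handing in.

```bash
python3 - <<'E'
import pickle,numpy as np
from h import *
a,b=pickle.load(open("r.pkl","rb"))
print(onplane(a,(np.array([(208,160),(338,128),(388,306),(255,342)])+.5)/6-.5+[325,170],.076).round(4))
from workcell import close_job
print(close_job())
E
```

```text
[[ 0.5136 -0.2996  0.076 ]
 [ 0.534  -0.3743  0.076 ]
 [ 0.4324 -0.3983  0.076 ]
 [ 0.4103 -0.3228  0.076 ]]
the job is handed in; nothing more can be done
None
```

I scooped up all three buttons, one after another, by pushing the scoop under them against the fence. I then lifted them together, set the scoop on the scale plate, let go, moved the arm away and handed the job in at about 26.5 s. The hand-in reports no verdict, so success rests on my own checks.

- **Scoop position:** it sits flat on the plate in the last pictures. From the pan's wall tops I measured its front edge at about (0.524, -0.337). That puts the middle of its footprint roughly 5 mm from the measured plate centre (0.454, -0.357). I judged the level by eye.
- **Buttons:** all three lie inside the pan, behind the lip. At no point in the pictures did the gripper come near a button.
- **Bystanders:** the crucible and the weight appear in the same place as at the start, and the jar, nut and tongs also look unmoved. I compared these by eye in the pictures, not by measurement. I never picked out the wire brush as its own object, so I did not check it.
- **Release:** the force on the tool was about 0.3 N after release, so nothing is being touched.

No check failed. The one disagreement was early on: the two cameras placed the top of the scoop's grip about 5 mm apart in x and the crucible about 5 mm apart in y. Neither mattered for the grasp or the clearances.

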